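Seat a fuser's pressure roller and hold its cam lever at full lift

TASK

Lay the orange pressure roller into the open slots of the fuser's two side plates so that it lies level at the bottom of both, lowering it in rather than dropping it, and let go of it. Then swing the green spring-return lever up until the two cams lift the roller to their highest point, which is with the lever standing straight up, and finish still holding the lever there with the gripper so that I can gauge the nip. Leave the cup, the cartridge and the screwdriver where they are.

Things in the scene. Friction and masses are not known exactly. Their poses are not given: they have to be found in the camera images.
- fuser: lower half of a laser-printer fuser, fixed to the bench: black base tray 124 x 300 mm, all below 44 mm between two upright silver side plates (5 mm thick, y = +-122 mm, 93.5 mm high). Each plate has an open-topped slot at x = 0. Origin on the bench under the centre; x away from the robot's side, y along the roller towards the green lever, z up
- roller_seat (a point): where the roller's centre is when it lies at the bottom of both slots, cams down: midway between the plates, 61.5 mm above the bench, axes as the fuser's. Slots 14.5 mm wide, floor 55.5 mm up, rounded mouths that lead in from about 8 mm either side; 9 mm of end play. Full lift is 6.5 mm above this point
- roller: pressure roller, 0.42 kg give or take a third: orange sleeve 26 mm diameter, 220 mm long, on a steel shaft 12 mm diameter, 292 mm long, alike at both ends. Origin at its centre, on the axis; y along the shaft. It starts lying in the notches of the grey rest, its axis level, 35 mm above the bench
- roller_rest: fixed grey parts rest 50 x 290 mm: 6 mm thick base with an end block at y = +-130 mm (14 mm wide, 39 mm high) whose open-topped notch, floor 29 mm up and 14 mm wide, holds a shaft end. Origin on the bench under its centre, y along the roller
- cam_angle (a joint): angle of the cam shaft and lever, rad. 0: rest stop, lever leaning down to the robot's side (fuser -x), 1.4 rad short of upright, cams clear of the roller. 1.40: lever upright, highest lift. It can go on to 1.85, where the lift falls again. A spring pulls it back to 0 with 0.07 N m at 0, 0.15 N m at 1.40: let go, it falls back. Two white cams, 28 mm, sit under the shaft ends
- release_lever: green lever beside the fuser, at its y = +190 mm. Origin on the pivot axis, 40 mm above the bench, in the lever's middle plane; y along the pivot axis (fuser y), z along the lever to its end. Arm 13 x 8 mm, then a handle 20 mm (x) x 14 mm (y) from 62 to 106 mm from the pivot. 37 mm free beside it towards the fuser, open on the other side
- lever_grip (a point): middle of the lever's handle, 85 mm from the pivot. Pinched here across its 14 mm thickness from above, the handle turns between the pads as the lever rises and can creep several mm, so that the lever lags up to 0.2 rad behind the fingers' arc: check it at the end
- red_cup: red plastic cup, 72 mm wide, 75 mm high, origin under its centre; leave it alone
- cartridge: black cartridge with a yellow band, 36 x 100 mm, 38 mm high, origin under its centre; leave it alone
- screwdriver: screwdriver 190 mm long lying on the bench along its x axis; leave it alone

How it is judged:
By the outcome, as a careful person would: the job done as asked, in the order asked, and still so for the second after the job is handed in, while the arm keeps its last pose, push and grip.
It also fails if it takes over 58 s, if anything falls off the work surface, if the arm or the gripper's body presses on something with over 40 N, if the wrist force passes 120 N, or if a joint passes its speed limit or range.

ROBOT

A 6-joint arm with a two-finger parallel gripper is mounted at the origin on the work surface. World frame = base frame: x ahead of the robot, y to its left, z up, the work surface at z = 0. Lengths are in m, angles in rad, forces in N, time in s.
With the tool pointing down it reaches from about 0.375 to 0.925 m from the base axis. Payload 5.7 kg.
Tool frame: the origin (TCP) lies midway between the tips of the shut fingers; the grasp point (between the pads) lies 19 mm behind it; z points along the fingers, y is the line along which they close (so a half turn about z gives the same grasp; the last joint's range is limited). The gripper opens to 88 mm and grips with 3 to 60 N. Pads are 20 mm wide; open, the fingers measure 115 mm over their backs; the gripper's body (75 mm by 178 mm) begins 61 mm behind the grasp point.
Start: joints at [-1.232, 0.359, 1.51, -0, 1.272, -0.115], TCP at [0.263, -0.539, 0.195] pointing down, gripper open.
Joint ranges: [-2.97, 2.97], [-1.01, 2.36], [0.21, 2.38], [-0.96, 4.11], [0.2, 2.71], [-2.98, 2.98]. Speed limits (rad/s): [2.39, 2.39, 3.14, 3.14, 3.14, 3.14].

INTERFACE

Orientations are given as a unit quaternion [x, y, z, w].
In Python, from bench import move_ptp, servo_line, goto_joints, move_gripper, sleep, inverse_kinematics, capture, PlanningError, close_job, spot_in, silhouettes, current_clock, current_joint_pos, current_qvel, current_joint_torque, current_position, current_orientation, current_force, current_torque, current_finger_gap, current_grip_force gives the robot as it stands. Calls block until the motion is done:
- move_ptp(position, orientation): joint-space move of the TCP to a pose.
- servo_line(position, orientation=None, rate=0.15, contact_N=None): straight line of the TCP; orientation=None keeps the orientation; rate is the mean speed in m/s. With contact_N (N) it stops when the force on the tool has changed by that much, and returns True; else False.
- goto_joints(angles): joint-space move.
- move_gripper(opening): finger opening in m; the grip force is fixed at half the most; returns when the fingers have stopped.
- sleep(seconds).
- inverse_kinematics(position, orientation): joint angles nearest the present ones, or None.
- capture(name): name is "scene" or "top"; returns a dict with "image" (400x640x3 uint8, blue, green, red), "range_z" (400x640 float32, m along the optical axis (not along the pixel's ray), 0 where there is no reading), "intrinsics" (3x3 intrinsics, pixels), "R" (3x3) and "t" (3): a world point X has camera coordinates R X + t. Camera axes: x right, y down, z forward; pixel columns grow to the right and rows downward; lengths in m; the calibration is good to about 2 mm. A picture is of the moment at which its call begins.
A pose or a line that the arm cannot do raises PlanningError and nothing moves.
- close_job(): hands the job in; it is judged then, once.
Trained networks look in the newest picture that a camera, given by its name, has taken for a name from the list of things; names that differ only in an ending like _2 or _b are one class to them, and where a whole thing is asked for, a point or a joint stands for the part that bears it (a point fixed in the world has none). Each returns a list of dicts, best first, with "conf" (0 to 1); they miss things now and then, are a little off and sometimes report something else, mostly with a low value. They report only what shows in the picture. A call takes as long as a camera call.
- spot_in(camera, query): "xy" ([column, row] in pixels, amid what is visible of it).
- silhouettes(camera, query): "region" (400x640 bool, what is visible of it) and "xy" ([column, row] in pixels, amid what is visible of it).
Readings, each from a call of its own:
- current_clock(): time.
- current_joint_pos(): joint angles.
- current_qvel(): joint speeds.
- current_joint_torque(): joint torques, N m.
- current_position(): TCP position.
- current_orientation(): TCP orientation.
- current_force(): force on the tool from outside, world axes, zero at the start.
- current_torque(): the same for the moment, N m.
- current_finger_gap(): finger opening in m.
- current_grip_force(): force on a finger pad.
Only numpy, scipy, OpenCV 4.12 (cv2) and the standard library are available. Lean on these libraries where they do the work, as an engineer would, in place of code of your own. Each camera call takes 0.05 s, during which the arm holds its last target. There are 200 camera calls.

## Working session

There is one attempt and no reset: what is moved stays moved. The work goes in short steps, each a Python script; the robot and the scene stay as the last script left them, time stands still between calls to the robot, and variables do not carry over. Pictures are saved under pics/ and viewed, at most 10 in all, crops included, and the job is handed in when it is done.

```bash
ls; mkdir -p pics; cat > h.py <<'E'
import numpy as np, cv2
from bench import *
def world(c, mask):
    v,u=np.nonzero(mask & (c["range_z"]>0)); z=c["range_z"][v,u]
    p=np.linalg.inv(c["intrinsics"])@np.vstack([u,v,np.ones_like(u)])*z
    return (c["R"].T@(p-np.array(c["t"])[:,None])).T
E
python3 - <<'E'
from h import *
for n in ("top","scene"):
    c=capture(n); cv2.imwrite(f"pics/{n}0.png",c["image"])
    np.savez(f"{n}0.npz",**c)
    for q in ("roller","fuser","roller_rest","release_lever","red_cup","cartridge","screwdriver"):
        for s in silhouettes(n,q)[:2]:
            p=world(c,s["region"])
            np.save(f"{n}_{q}.npy",s["region"]) if s is not None else 0
            print(n,q,round(s["conf"],2),np.round(s["xy"]),len(p),np.round(np.percentile(p,[2,50,98],axis=0),3).tolist() if len(p) else "")
print(current_clock(),current_orientation())
E
```

```text
pics
top roller 0.74 [470. 234.] 995 [[0.396, -0.357, 0.004], [0.52, -0.336, 0.044], [0.654, -0.32, 0.051]]
top fuser 0.91 [311. 213.] 5116 [[0.517, -0.06, 0.002], [0.591, 0.089, 0.015], [0.664, 0.278, 0.071]]
top fuser 0.15 [307. 152.] 478 [[0.728, 0.058, 0.008], [0.745, 0.103, 0.035], [0.767, 0.149, 0.041]]
top roller_rest 0.78 [462. 238.] 927 [[0.386, -0.367, 0.002], [0.514, -0.326, 0.007], [0.658, -0.305, 0.041]]
top release_lever 0.87 [264. 206.] 524 [[0.535, -0.054, 0.001], [0.589, 0.22, 0.046], [0.633, 0.289, 0.066]]
top release_lever 0.71 [314. 210.] 5135 [[0.517, -0.064, 0.002], [0.591, 0.087, 0.015], [0.665, 0.277, 0.071]]
top red_cup 0.82 [168. 241.] 746 [[0.473, 0.447, 0.001], [0.507, 0.494, 0.04], [0.538, 0.515, 0.077]]
top cartridge 0.71 [306. 158.] 484 [[0.727, 0.058, 0.004], [0.744, 0.103, 0.034], [0.765, 0.152, 0.041]]
top screwdriver 0.63 [396. 157.] 324 [[0.731, -0.192, 0.01], [0.744, -0.143, 0.022], [0.757, -0.053, 0.028]]
scene roller 0.72 [225. 123.] 623 [[0.405, -0.388, 0.001], [0.534, -0.335, 0.042], [0.66, -0.32, 0.05]]
scene fuser 0.61 [326. 208.] 4708 [[0.523, -0.048, 0.004], [0.602, 0.099, 0.017], [0.673, 0.276, 0.079]]
scene roller_rest 0.79 [228. 137.] 857 [[0.393, -0.367, 0.001], [0.536, -0.33, 0.006], [0.665, -0.304, 0.04]]
scene release_lever 0.98 [364. 226.] 605 [[0.54, -0.024, 0.004], [0.6, 0.22, 0.045], [0.64, 0.288, 0.066]]
scene release_lever 0.31 [228. 138.] 836 [[0.395, -0.366, 0.002], [0.543, -0.33, 0.006], [0.665, -0.304, 0.04]]
scene red_cup 0.96 [478. 250.] 906 [[0.473, 0.45, 0.005], [0.492, 0.482, 0.049], [0.539, 0.512, 0.076]]
scene cartridge 0.6 [297. 250.] 643 [[0.731, 0.057, 0.002], [0.758, 0.111, 0.031], [0.775, 0.154, 0.04]]
scene screwdriver 0.77 [228. 203.] 301 [[0.736, -0.191, 0.01], [0.752, -0.139, 0.022], [0.76, -0.022, 0.027]]
0.8 [ 9.74371416e-01  2.24945201e-01  9.44326249e-06 -8.32838107e-06]
```

View pics/top0.png

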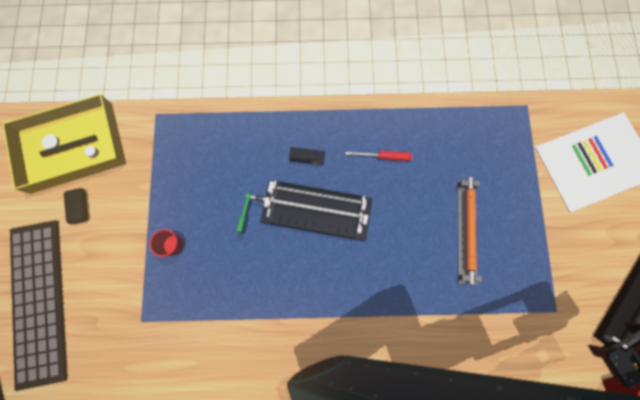

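View pics/scene0.png

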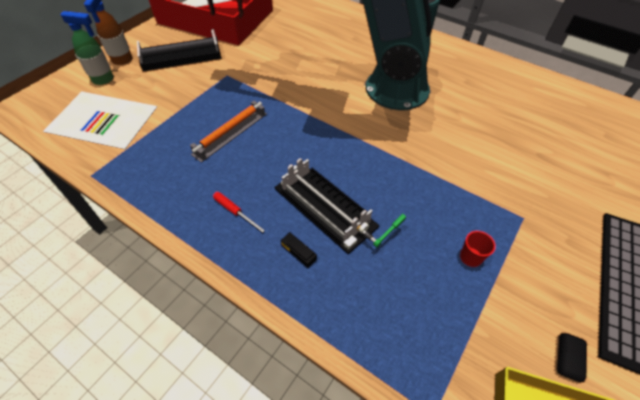

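The top view has the roller lying along x at about (470,232), the fuser centred at (316,211) with a slight yaw, and the green lever at (240,232) leaning towards the robot. The scene view agrees. Next I'll fit precise poses.

```bash
cat > fit.py <<'E'
from h import *
from scipy.optimize import least_squares
def hsvmask(c,lo,hi):
    return cv2.inRange(cv2.cvtColor(c["image"],cv2.COLOR_BGR2HSV),lo,hi)>0
def roller(P,z=None):
    # axis x=a+b*(y-yc) generic: centre (cx,cy,z), yaw
    r=P-np.median(P,0); d=np.linalg.svd(r[:,:2]-r[:,:2].mean(0),full_matrices=False)[2][0]; th0=np.arctan2(d[1],d[0])
    m=np.median(P,0)
    def f(q):
        n=np.array([-np.sin(q[1]),np.cos(q[1])]); s=(P[:,:2]-m[:2])@n-q[0]
        return np.hypot(s,P[:,2]-(q[2]))-0.013
    s=least_squares(f,[0,th0,m[2]-.011],loss="soft_l1",f_scale=.002)
    o,th,zz=s.x; t=np.array([np.cos(th),np.sin(th)]); n=np.array([-t[1],t[0]])
    a=(P[:,:2]-m[:2])@t; lo,hi=np.percentile(a,[.5,99.5])
    return m[:2]+n*o+t*(lo+hi)/2, th, zz, hi-lo, np.sqrt(np.mean(s.fun**2))
E
python3 - <<'E'
from fit import *
A=[]
for n in ("top","scene"):
    c=dict(np.load(f"{n}0.npz"))
    W=world(c,np.ones((400,640),bool)); 
    m=hsvmask(c,(5,120,90),(20,255,255)); P=world(c,m)
    P=P[(abs(P[:,0]-.52)<.16)&(abs(P[:,1]+.337)<.06)&(P[:,2]>.03)&(P[:,2]<.06)]
    print(n,"roller",len(P),roller(P))
    # rest base outline / blocks
    R=W[(abs(W[:,0]-.525)<.2)&(abs(W[:,1]+.337)<.05)&(W[:,2]>.004)&(W[:,2]<.06)]
    print(" rest rect",cv2.minAreaRect(R[:,:2].astype(np.float32)*1000))
    g=hsvmask(c,(40,100,60),(85,255,255)); G=world(c,g)
    G=G[(abs(G[:,0]-.58)<.15)&(abs(G[:,1]-.26)<.08)&(G[:,2]>.02)]
    print(" lever",len(G),np.round(np.percentile(G,[1,50,99],axis=0),3).tolist(), cv2.fitLine(G[:,:2].astype(np.float32),cv2.DIST_HUBER,0,.01,.01).ravel())
    F=W[(abs(W[:,0]-.59)<.12)&(abs(W[:,1]-.09)<.19)]
    T=F[(F[:,2]>.006)&(F[:,2]<.05)&(F[:,1]<.24)]
    print(" base rect",cv2.minAreaRect(T[:,:2].astype(np.float32)*1000))
    H=F[(F[:,2]>.065)&(F[:,2]<.1)]
    for k,lab in ((H[:,1]>.09,"L"),(H[:,1]<=.09,"R")):
        print(" plate",lab,k.sum(),np.round(np.median(H[k],0),4),cv2.minAreaRect(H[k][:,:2].astype(np.float32)*1000))
    A.append(F)
c=dict(np.load("top0.npz")); cv2.imwrite("pics/crop.png",cv2.resize(c["image"][165:255,225:385],None,fx=5,fy=5,interpolation=cv2.INTER_CUBIC))
# height map in the fuser surroundings, both cameras
for i,F in enumerate(A):
    h=np.zeros((120,160),np.float32)
    k=F[:,2].argsort()
    u=((.28-F[k,1])/.0025).astype(int); v=((.71-F[k,0])/.0025).astype(int)
    ok=(u>=0)&(u<160)&(v>=0)&(v<120); h[v[ok],u[ok]]=F[k,2][ok]
    if i==0: a=h
    else: h=np.vstack([a,h])
cv2.imwrite("pics/height.png",cv2.resize(cv2.applyColorMap(np.clip(h*2500,0,255).astype(np.uint8),cv2.COLORMAP_JET),(400,600),interpolation=0))
E
```

```text
top roller 720 (array([ 0.52399168, -0.33959906]), np.float64(3.05458263668299), np.float64(0.03503321776321066), np.float64(0.21673884524588394), np.float64(0.0016685531256571157))
 rest rect ((522.258056640625, -337.0281066894531), (393.1764221191406, 99.54777526855469), 0.04294360429048538)
 lever 182 [[0.529, 0.262, 0.043], [0.571, 0.276, 0.057], [0.636, 0.291, 0.068]] [ 0.98039037 -0.1970652   0.5772965   0.27603564]
 base rect ((590.2520751953125, 72.9273681640625), (333.4082336425781, 237.92919921875), 89.81001281738281)
 plate L 94 [0.6088 0.1999 0.0741] ((588.1250610351562, 220.26449584960938), (42.493873596191406, 161.10459899902344), 53.94456100463867)
 plate R 72 [ 0.5584 -0.0385  0.0778] ((568.0094604492188, -39.11513137817383), (5.10434627532959, 96.37991333007812), 78.6774673461914)
scene roller 478 (array([ 0.52320687, -0.34011426]), np.float64(-0.0857984547697928), np.float64(0.034401155555515615), np.float64(0.2251817399356691), np.float64(0.002013806443180443))
 rest rect ((524.5338134765625, -335.86322021484375), (398.9462585449219, 95.96128845214844), 1.297215461730957)
 lever 218 [[0.533, 0.261, 0.039], [0.58, 0.277, 0.054], [0.641, 0.292, 0.068]] [ 0.9793329  -0.20225471  0.5768512   0.27895874]
 base rect ((627.4803466796875, 70.52684783935547), (331.5226135253906, 197.9759979248047), 80.4813461303711)
 plate L 121 [0.6265 0.1996 0.0766] ((590.735595703125, 218.82449340820312), (40.78382873535156, 155.14288330078125), 55.55069351196289)
 plate R 128 [ 0.5769 -0.0388  0.0763] ((567.9341430664062, -39.289512634277344), (9.023523330688477, 99.4471664428711), 79.10554504394531)
```

View pics/crop.png

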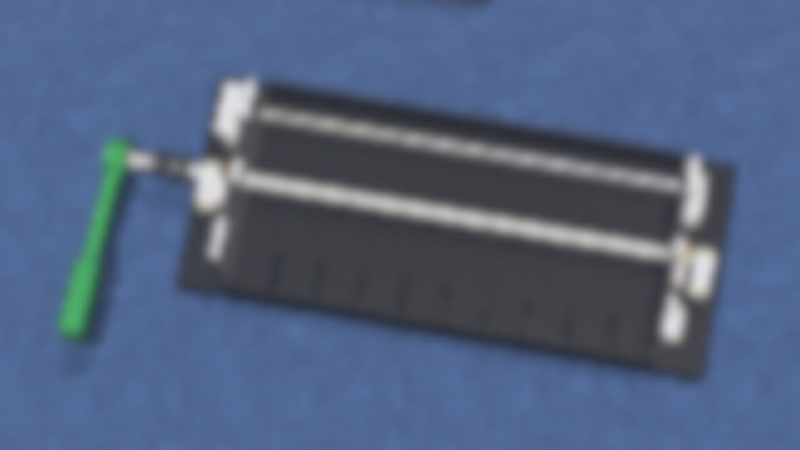

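View pics/height.png

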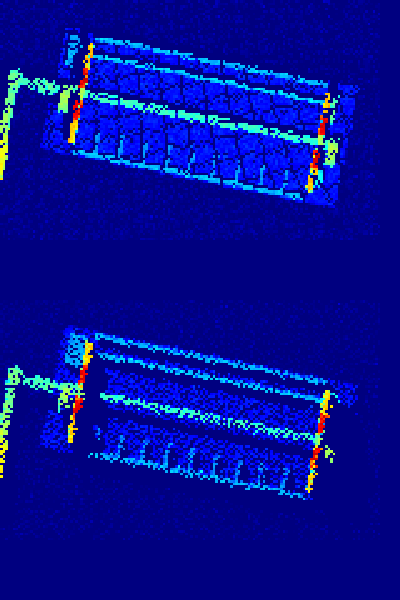

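The crop has the slots and cam shaft on a line from about (235,178) to (680,250), with the lever pivot at (117,150). I'll fit the yaw, plates, slot gaps and cam shaft in the fuser frame.

```bash
python3 - <<'E'
from fit import *
for n in ("top","scene"):
    c=dict(np.load(f"{n}0.npz")); W=world(c,np.ones((400,640),bool))
    F=W[(abs(W[:,0]-.59)<.12)&(abs(W[:,1]-.09)<.19)&(W[:,1]<.245)]
    H=F[(F[:,2]>.06)&(F[:,2]<.1)]
    # 2 parallel plates: yaw, y0 ; |y'|=.122
    def loc(q,P):
        d=P[:,:2]-[.59,.08]; s,co=np.sin(q[0]),np.cos(q[0]); return np.c_[co*d[:,0]+s*d[:,1],-s*d[:,0]+co*d[:,1]-q[1]]
    s=least_squares(lambda q:np.abs(loc(q,H)[:,1])-.122,[-.2,0],loss="soft_l1",f_scale=.002)
    q=s.x; l=loc(q,H)
    print(n,"yaw,y0",q,"plate seps",[np.median(l[l[:,1]*k>0,1]) for k in(1,-1)])
    for k in (1,-1):
        m=(l[:,1]*k>.115)&(l[:,1]*k<.129)
        print("  x' hist of plate",k,np.histogram(l[m,0],np.arange(-.06,.061,.004))[0])
    lf=loc(q,F); m=(abs(lf[:,1])<.11)&(abs(lf[:,0])<.035)&(F[:,2]>.036)&(F[:,2]<.05)
    p=np.polyfit(lf[m,1],lf[m,0],1); 
    m&=abs(np.polyval(p,lf[:,1])-lf[:,0])<.008
    p=np.polyfit(lf[m,1],lf[m,0],1); print("  shaft slope,x0",p,m.sum(),np.median(F[m,2]))
    b=(F[:,2]>.006)&(F[:,2]<.03)&(abs(lf[:,0])<.08)&(abs(lf[:,1])<.165); 
    print("  base ext x",np.percentile(lf[b,0],[1,99]),"y",np.percentile(lf[b,1],[1,99]))
E
```

```text
top yaw,y0 [-0.20211845  0.00038636] plate seps [np.float64(0.1209499339016204), np.float64(-0.12100450625822641)]
  x' hist of plate 1 [0 0 0 3 4 4 5 4 4 5 7 5 8 2 0 0 0 8 7 4 7 4 2 4 5 3 2 5 0 0]
  x' hist of plate -1 [0 0 0 4 2 4 3 4 3 6 5 4 4 2 0 0 0 6 4 4 4 4 1 2 4 3 3 3 0 0]
  shaft slope,x0 [-0.00308518  0.00206339] 234 0.043168718651401775
  base ext x [-0.05917094  0.06078234] y [-0.14704456  0.1472212 ]
scene yaw,y0 [-0.2042841  0.0022778] plate seps [np.float64(0.12207524390409397), np.float64(-0.1216632172155283)]
  x' hist of plate 1 [ 0  0  0  2  5  3  4  4  5  5  8  9  9 16  1  0  0  2 10  6 12 10 10  6
  5  4  4  6  2  0]
  x' hist of plate -1 [ 0  0  0  3  3  3  4  3  3  9  6 10 12 12  7  0  0  3  9 10 14 10 12  4
  3  6  3  5  2  0]
  shaft slope,x0 [-0.00378264  0.00446708] 204 0.04297907505140113
  base ext x [-0.05512063  0.06546036] y [-0.13857235  0.14782308]
```

```bash
cat >> h.py <<'E'
from scipy.spatial.transform import Rotation as Ro
YAW=-0.202; EX=np.array([np.cos(YAW),np.sin(YAW),0]); EY=np.array([-np.sin(YAW),np.cos(YAW),0])
O=np.array([.59,.08,0])+.002*EX+.0013*EY
def fu(x,y,z): return O+x*EX+y*EY+np.array([0,0,z])
def down(phi):
    y=np.array([np.cos(phi),np.sin(phi),0]); z=np.array([0,0,-1.]); return Ro.from_matrix(np.c_[np.cross(y,z),y,z]).as_quat()
def st(s): print(s,round(current_clock(),2),np.round(current_position(),4),"F",np.round(current_force(),1),"gap",round(current_finger_gap(),4),"grip",round(current_grip_force(),1))
RC=np.array([.5236,-.3399]); RTH=-.0863
E
python3 - <<'E'
from h import *
for k in (1,-1):
    q1=inverse_kinematics([*RC,.2],down(RTH+k*np.pi/2)); q2=inverse_kinematics(fu(0,0,.2),down(YAW)); q3=inverse_kinematics(fu(0,0,.2),down(YAW+np.pi))
    print(k,*[np.round(q,2) for q in (q1,q2,q3)])
# choose the start grip turn nearest the present pose
q0=current_joint_pos()
k=min((1,-1),key=lambda k:np.abs(inverse_kinematics([*RC,.2],down(RTH+k*np.pi/2))-q0).max())
o=down(RTH+k*np.pi/2)
move_gripper(.06); move_ptp([*RC,.12],o)
print("touch",servo_line([*RC,.023],o,rate=.08,contact_N=6)); st("low")
move_gripper(0); st("grip")
servo_line([*RC,.06],rate=.04); st("lift"); servo_line([*RC,.19],rate=.15); st("up")
c=capture("scene"); cv2.imwrite("pics/lift.png",c["image"])
m=silhouettes("scene","roller"); print([s["conf"] for s in m], current_joint_pos())
E
```

```text
1 [-0.69  0.39  1.45 -0.    1.3  -2.17] [ 0.02  0.35  1.51 -0.    1.28  0.22] [ 0.02  0.35  1.51 -0.    1.28 -2.92]
-1 [-0.69  0.39  1.45 -0.    1.3   0.97] [ 0.02  0.35  1.51 -0.    1.28  0.22] [ 0.02  0.35  1.51 -0.    1.28 -2.92]
touch False
low 4.07 [ 0.524  -0.3402  0.0236] F [-0.3  0.6 -0.3] gap 0.0602 grip 0.0
grip 5.06 [ 0.5236 -0.3399  0.023 ] F [ 0.1 -0.5 -0.1] gap 0.0004 grip 0.0
lift 6.13 [ 0.5234 -0.3398  0.0597] F [-0.4  0.2 -0.1] gap 0.0002 grip 0.0
up 7.15 [ 0.523  -0.3394  0.189 ] F [-0.9 -0.  -0.3] gap 0.0003 grip 0.0
[0.66] [-6.86450826e-01  3.98891247e-01  1.46299384e+00  2.10499343e-05
  1.28209796e+00  9.70722659e-01]
```

View pics/lift.png

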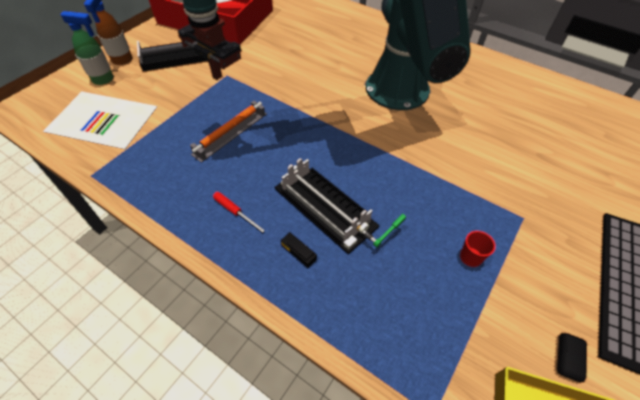

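The arm is above the rest at about (215,55), but the fingers shut on nothing and the roller still shows at (228,135). I'll re-measure the roller and check the camera calibration against the gripper.

```bash
python3 - <<'E'
from fit import *
print("orient",Ro.from_quat(current_orientation()).as_matrix().round(3).tolist())
for n in ("top","scene"):
    c=capture(n)
    for X in (current_position(),[*RC,.035]):
        p=c["intrinsics"]@(c["R"]@np.array(X)+c["t"]); print(n,"proj",(p[:2]/p[2]).round(1))
    P=world(c,hsvmask(c,(5,120,90),(20,255,255)))
    P=P[(abs(P[:,0]-.52)<.2)&(abs(P[:,1]+.337)<.12)&(P[:,2]>.03)&(P[:,2]<.06)]
    if len(P)>50: print(n,len(P),roller(P))
    k="top" if n=="top" else "scene"; cv2.imwrite(f"pics/{n}2.png",c["image"])
    y,x=(150,400) if n=="top" else (10,130)
    crop=cv2.resize(c["image"][y:y+170,x:x+200],(400,340),interpolation=cv2.INTER_CUBIC)
    both=crop if n=="top" else np.hstack([both,crop])
cv2.imwrite("pics/both.png",both)
E
```

```text
orient [[0.996, -0.086, -0.002], [-0.086, -0.996, 0.002], [-0.002, -0.001, -1.0]]
top proj [494.9 220.8]
top proj [470.9 229.1]
top 696 (array([ 0.52429195, -0.33958985]), np.float64(3.0569475935633252), np.float64(0.03481109597874189), np.float64(0.21744620853227659), np.float64(0.0018304764219749044))
scene proj [219.3  85.9]
scene proj [228.4 125.5]
scene 449 (array([ 0.52526007, -0.33995138]), np.float64(-0.09113304281616297), np.float64(0.03422876015502986), np.float64(0.2200934056340989), np.float64(0.002037761819428677))
```

View pics/both.png

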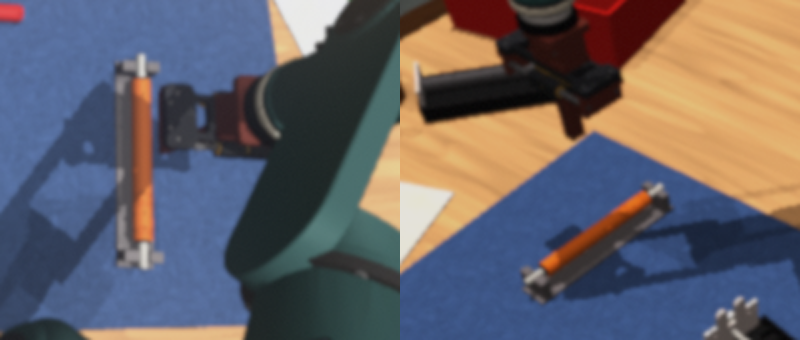

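The roller hasn't moved. In the scene view the finger tips seem to end at about (216,77), while the reported TCP projects to (219,86). I'll check where the fingers really are in the point cloud.

```bash
python3 - <<'E'
from h import *
print(current_position())
for n in ("top","scene"):
    c=capture(n); W=world(c,np.ones((400,640),bool))
    G=W[(abs(W[:,0]-.52)<.15)&(abs(W[:,1]+.34)<.15)&(W[:,2]>.09)]
    print(n,len(G))
    for z in np.arange(.09,.42,.02):
        s=G[(G[:,2]>=z)&(G[:,2]<z+.02)]
        if len(s)>2: print(f"  z {z:.2f} n {len(s)}",np.percentile(s,[5,50,95],axis=0)[:,:2].round(3).tolist())
E
```

```text
[ 0.52309246 -0.33947021  0.18890802]
top 14038
  z 0.21 n 3 [[0.52, -0.333], [0.532, -0.333], [0.534, -0.331]]
  z 0.23 n 14 [[0.517, -0.333], [0.53, -0.332], [0.534, -0.33]]
  z 0.29 n 83 [[0.489, -0.355], [0.517, -0.261], [0.557, -0.258]]
  z 0.31 n 277 [[0.49, -0.354], [0.498, -0.319], [0.555, -0.254]]
  z 0.33 n 801 [[0.501, -0.301], [0.527, -0.272], [0.557, -0.252]]
  z 0.35 n 107 [[0.507, -0.303], [0.524, -0.3], [0.544, -0.299]]
  z 0.37 n 319 [[0.495, -0.315], [0.523, -0.303], [0.555, -0.299]]
  z 0.39 n 193 [[0.494, -0.321], [0.516, -0.31], [0.548, -0.304]]
  z 0.41 n 162 [[0.497, -0.313], [0.52, -0.305], [0.551, -0.301]]
scene 2730
  z 0.21 n 42 [[0.515, -0.347], [0.531, -0.333], [0.536, -0.33]]
  z 0.23 n 62 [[0.515, -0.349], [0.53, -0.334], [0.536, -0.33]]
  z 0.25 n 66 [[0.517, -0.349], [0.532, -0.331], [0.537, -0.327]]
  z 0.27 n 37 [[0.526, -0.35], [0.534, -0.331], [0.537, -0.326]]
  z 0.29 n 197 [[0.507, -0.417], [0.544, -0.315], [0.561, -0.258]]
  z 0.31 n 382 [[0.51, -0.417], [0.548, -0.321], [0.562, -0.254]]
  z 0.33 n 681 [[0.508, -0.421], [0.539, -0.299], [0.558, -0.252]]
  z 0.35 n 185 [[0.512, -0.353], [0.544, -0.304], [0.548, -0.299]]
  z 0.37 n 252 [[0.501, -0.342], [0.539, -0.304], [0.559, -0.299]]
  z 0.39 n 266 [[0.503, -0.353], [0.544, -0.316], [0.559, -0.305]]
  z 0.41 n 231 [[0.507, -0.35], [0.549, -0.313], [0.563, -0.302]]
```

```bash
python3 - <<'E'
from h import *
print(current_position())
for n in ("top","scene"):
    for i in range(2):
        c=capture(n); W=world(c,np.ones((400,640),bool))
        f=W[(abs(W[:,0]-.525)<.02)&(abs(W[:,1]+.339)<.02)&(W[:,2]>.1)&(W[:,2]<.285)]
        b=W[(abs(W[:,0]-.525)<.05)&(abs(abs(W[:,1]+.339)-.06)<.025)&(W[:,2]>.2)&(W[:,2]<.4)]
        print(n,"finger low z",np.sort(f[:,2])[:12].round(4),"body low",np.sort(b[:,2])[:10].round(4))
E
```

```text
[ 0.52330501 -0.33969329  0.18928461]
top finger low z [0.2278 0.2288 0.2303 0.2307 0.2337 0.2341 0.2355 0.2378 0.2383 0.2385
 0.2389 0.2398] body low [0.296  0.2965 0.2973 0.2974 0.2983 0.2983 0.2985 0.2988 0.2989 0.2989]
top finger low z [0.2279 0.2281 0.2284 0.2321 0.2337 0.2342 0.2353 0.2367 0.2373 0.2381
 0.2392 0.2395] body low [0.296  0.2968 0.297  0.2972 0.2973 0.2973 0.2974 0.2976 0.2979 0.2982]
scene finger low z [0.2177 0.2183 0.219  0.2193 0.2193 0.2198 0.2199 0.22   0.2219 0.2221
 0.2224 0.2226] body low [0.2959 0.2962 0.2969 0.2972 0.2976 0.2977 0.2978 0.2981 0.2982 0.2982]
scene finger low z [0.2169 0.2187 0.22   0.22   0.2202 0.2202 0.2208 0.2208 0.2217 0.2219
 0.2221 0.2223] body low [0.2965 0.2967 0.2969 0.297  0.2971 0.298  0.298  0.298  0.298  0.2982]
```

The reported TCP lies about 27.5 mm beyond the real finger tips. The gripper body bottom, at 0.297 instead of 0.269, shows the same error. I'll correct the z commands for this and retry, with a contact guard.

```bash
echo 'DZ=-.0275' >> h.py; python3 - <<'E'
from h import *
o=down(RTH-np.pi/2)
move_gripper(.06)
servo_line([*RC,.07+DZ],o,rate=.15)
print("touch",servo_line([*RC,.024+DZ],o,rate=.06,contact_N=5)); st("low")
move_gripper(0); st("grip")
if current_finger_gap()>.02:
    servo_line([*RC,.07+DZ],rate=.05); st("lift"); servo_line([*RC,.2+DZ],rate=.15); sleep(.2); st("up"); print(current_torque())
E
```

```text
touch False
low 10.72 [ 0.5238 -0.3401 -0.0033] F [-0.3 -0.6 -0.5] gap 0.0602 grip 0.0
grip 11.36 [ 0.5236 -0.3394 -0.0034] F [0.6 2.8 2.4] gap 0.0256 grip 30.0
lift 12.43 [ 0.5233 -0.3397  0.0422] F [-0.1  0.3 -4.2] gap 0.0253 grip 30.0
up 13.64 [ 0.523  -0.3395  0.1713] F [-1.1 -0.7 -5.4] gap 0.0252 grip 30.0
[ 0.06173294  0.02487732 -0.03045878]
```

Roller gripped (gap 25 mm, about 5 N). Now I'll move above the fuser and measure it in the hand.

```bash
python3 - <<'E'
from fit import *
move_ptp(fu(0,0,.17+DZ),down(YAW)); sleep(.3); st("hover")
for n in ("top","scene"):
    c=capture(n); P=world(c,hsvmask(c,(5,120,90),(20,255,255)))
    P=P[(np.hypot(P[:,0]-.59,P[:,1]-.08)<.16)&(P[:,2]>.13)&(P[:,2]<.23)]
    # 3D axis tilt: fit z along the axis too
    ctr,th,z,L,r=roller(P); d=np.array([*ctr,0])-O
    y=(P-O)@EY; top=np.polyfit(y,P[:,2],1)
    print(n,len(P),"centre fuser x,y",(d@EX).round(4),(d@EY).round(4),"ang err",((th-np.pi/2-YAW+np.pi/2)%np.pi-np.pi/2).round(4),"z",round(z,4),"len",round(L,3),"rms",round(r,4),"tilt",top[0].round(4),"ends",np.percentile(y,[1,99]).round(3))
    cv2.imwrite(f"pics/hov_{n}.png",c["image"])
c=cv2.imread("pics/hov_scene.png"); cv2.imwrite("pics/hov.png",cv2.resize(c[80:300,200:460],None,fx=2.5,fy=2.5))
E
```

```text
hover 15.52 [0.5924 0.0801 0.1425] F [-0.5  0.1 -5.1] gap 0.0256 grip 30.0
top 272 centre fuser x,y 0.0007 0.0039 ang err 0.0017 z 0.1808 len 0.142 rms 0.0012 tilt -0.0006 ends [-0.067  0.074]
scene 393 centre fuser x,y 0.0009 0.0536 ang err 0.0045 z 0.1803 len 0.114 rms 0.0013 tilt -0.0115 ends [-0.     0.109]
```

View pics/hov.png

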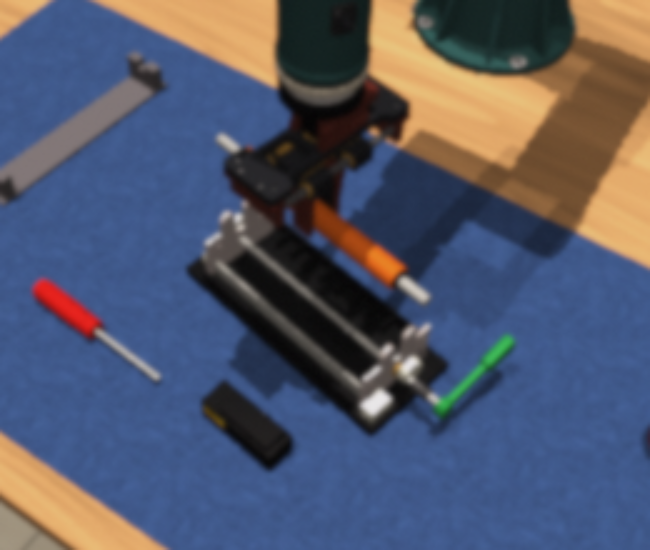

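The picture shows the roller held level above the slots, with its free end at about (425,295) in the crop. The offset is 1 mm or less, so I'll lower it in.

```bash
python3 - <<'E'
from h import *
o=down(YAW); H=-.038; t=lambda z:fu(-.0008,.001,z+H)
servo_line(t(.105),o,rate=.12); sleep(.2); st("above")
print("hit",servo_line(t(.060),o,rate=.03,contact_N=5)); st("low")
E
```

```text
above 16.6 [0.5925 0.082  0.068 ] F [-0.4  0.1 -3.4] gap 0.0256 grip 30.0
hit True
low 17.98 [0.5915 0.082  0.0229] F [0.3 0.2 6.7] gap 0.0255 grip 30.0
```

Contact came at the expected seat height. I'll release, retreat and check.

```bash
python3 - <<'E'
from fit import *
o=down(YAW); p=np.array(current_position())
move_gripper(.05); st("open")
servo_line(p+[0,0,.12],o,rate=.12)
g=fu(-.0838,.190,.2+DZ); move_ptp(g,down(YAW+np.pi/2) if abs(inverse_kinematics(g,down(YAW+np.pi/2))[5])<2 else down(YAW-np.pi/2))
st("over lever"); print(np.round(current_joint_pos(),2), np.round(inverse_kinematics(g,down(YAW-np.pi/2)),2))
for n in ("top","scene"):
    c=capture(n); P=world(c,hsvmask(c,(5,120,90),(20,255,255)))
    P=P[(np.hypot(P[:,0]-.59,P[:,1]-.08)<.16)&(P[:,2]>.05)&(P[:,2]<.12)]
    ctr,th,z,L,r=roller(P); d=np.array([*ctr,0])-O; y=(P-O)@EY
    print(n,len(P),"x,y",(d@EX).round(4),(d@EY).round(4),"ang",((th-YAW)%np.pi).round(4)-np.pi/2,"z",round(z,4),"tilt",np.polyfit(y,P[:,2],1)[0].round(4),"ends",np.percentile(y,[1,99]).round(3))
    G=world(c,hsvmask(c,(40,100,60),(85,255,255))); G=G[(abs(G[:,0]-.58)<.15)&(abs(G[:,1]-.26)<.08)&(G[:,2]>.015)]-O
    gx,gy,gz=G@EX,G@EY,G[:,2]; h=(gx<-.065)&(gx>-.1)
    if h.any(): print("  handle y range",np.percentile(gy[h],[3,50,97]).round(4),"z",np.percentile(gz[h],[5,50,95]).round(4),"x end",np.percentile(gx,[1,99]).round(4))
    cv2.imwrite(f"pics/seat_{n}.png",c["image"])
a=cv2.imread("pics/seat_top.png")[165:255,225:385]; b=cv2.imread("pics/seat_scene.png")[140:260,250:430]
cv2.imwrite("pics/seat.png",np.vstack([cv2.resize(a,(530,298)),cv2.resize(b,(450,300))[:, :].copy() if False else cv2.resize(b,(530,300))]))
E
```

```text
open 18.57 [0.5895 0.082  0.0212] F [0.6 0.4 0.6] gap 0.0501 grip 0.0
over lever 20.86 [0.5481 0.2833 0.172 ] F [ 0.4 -0.9 -0.5] gap 0.0498 grip 0.0
[ 0.37  0.4   1.5  -0.    1.24 -1.  ] [ 0.37  0.4   1.5  -0.    1.24  2.14]
top 771 x,y -0.0004 0.0011 ang 0.000703673205103339 z 0.0614 tilt -0.0001 ends [-0.106  0.109]
  handle y range [0.1826 0.1853 0.193 ] z [0.0575 0.0657 0.0685] x end [-0.1046  0.0064]
scene 687 x,y -0.0003 -0.0001 ang -0.0019963267948965857 z 0.0608 tilt 0.002 ends [-0.108  0.109]
  handle y range [0.1853 0.192  0.1965] z [0.0549 0.0631 0.0682] x end [-0.0993  0.0107]
```

View pics/seat.png

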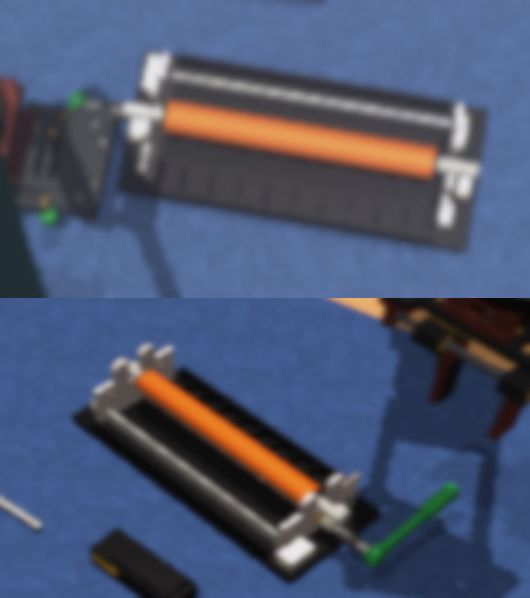

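The roller lies in both slots, with its centre at z≈0.061, tilt 0.002 or less and yaw error 0.002 or less; both views show it seated. Next the lever: pinch the handle and follow the arc.

```bash
cat >> h.py <<'E'
def arc(ang,r=.085,y=.190): # ang = cam angle, real grasp point -> command
    a=1.4-ang; return fu(-r*np.sin(a),y,.040+r*np.cos(a)-.019+DZ)
OL=down(YAW+np.pi/2)
def lever():
    for n in ("top","scene"):
        c=capture(n); m=cv2.inRange(cv2.cvtColor(c["image"],cv2.COLOR_BGR2HSV),(40,100,50),(85,255,255))>0
        G=world(c,m)-O; gx,gy,gz=G@EX,G@EY,G[:,2]; k=(abs(gx)<.13)&(abs(gy-.19)<.025)&(gz>.02)&(gz<.18)
        gx,gz=gx[k],gz[k]-.040; k=np.hypot(gx,gz)>.02
        if k.sum()<8: print(n,"few",k.sum()); continue
        print(n,k.sum(),"r",np.percentile(np.hypot(gx,gz)[k],[2,98]).round(3),"median cam angle",round(1.4+np.median(np.arctan2(gx[k],gz[k])),3), "pts x,z by r",[(round(float(np.median(gx[k&(abs(np.hypot(gx,gz)-q)<.01)])),4),round(float(np.median(gz[k&(abs(np.hypot(gx,gz)-q)<.01)])),4)) for q in (.03,.05,.07,.1) if (k&(abs(np.hypot(gx,gz)-q)<.01)).sum()>2])
        cv2.imwrite(f"pics/lev_{n}.png",c["image"])
E
python3 - <<'E'
from h import *
lever()
move_gripper(.038)
p=arc(0); servo_line(p+[0,0,.05],OL,rate=.15)
print("touch",servo_line(p,OL,rate=.06,contact_N=5)); st("at")
move_gripper(0); st("pinch")
if current_finger_gap()>.009:
    for a in np.arange(.14,1.41,.14): servo_line(arc(a),OL,rate=.06)
    st("up"); lever()
    i=cv2.imread("pics/lev_scene.png")[120:270,280:450]; cv2.imwrite("pics/levup.png",cv2.resize(i,None,fx=3.5,fy=3.5,interpolation=cv2.INTER_CUBIC))
E
```

```text
top 23 r [0.097 0.106] median cam angle 0.073 pts x,z by r [(-0.1, 0.0244)]
scene 152 r [0.023 0.103] median cam angle 0.109 pts x,z by r [(-0.0279, 0.0102), (-0.0488, 0.0131), (-0.067, 0.0196), (-0.0943, 0.0253)]
touch False
at 23.38 [0.5486 0.2839 0.0082] F [-0.5 -0.3  0.3] gap 0.0378 grip 0.0
pinch 23.88 [0.5486 0.2844 0.0082] F [-0.6  3.1  1. ] gap 0.0136 grip 30.0
up 27.38 [0.6272 0.2683 0.0776] F [-4.3  7.4  0.9] gap 0.0136 grip 30.0
top few 0
scene 20 r [0.023 0.043] median cam angle 1.378 pts x,z by r [(-0.0002, 0.0307), (-0.0032, 0.0415)]
```

View pics/levup.png

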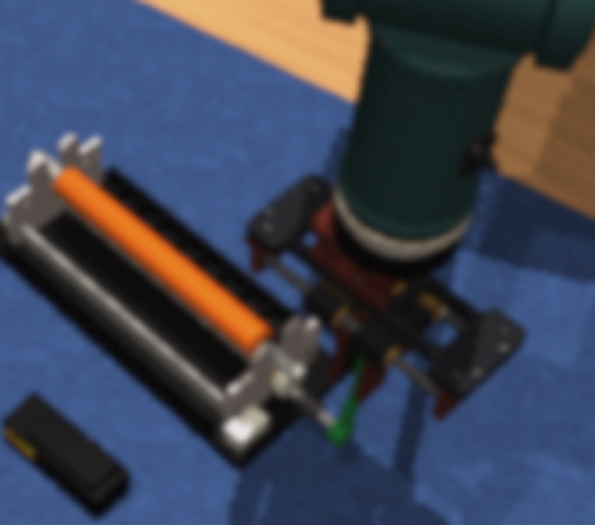

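In the crop the lever runs from the pivot at (340,435) up into the fingers at (358,365), so it is close to upright but probably lagging. I'll measure its angle by matching the projected lever axis to the green pixels, and measure the roller lift as well.

```bash
cat > ang.py <<'E'
from fit import *
def green(img):
    b,g,r=[img[...,i].astype(float) for i in range(3)]; return np.clip((g-np.maximum(b,r))/70,0,1)
def render(c,ang,o,rmax,S=8):
    a=ang-1.4; ux=np.sin(a)*EX+np.array([0,0,np.cos(a)]); vx=np.cos(a)*EX-np.array([0,0,np.sin(a)])
    piv=o+.190*EY+[0,0,.04]; im=np.zeros((400*S//1,640*S),np.uint8)
    for r0,r1,w,t in ((0,.064,.0065,.004),(.062,.106,.010,.007)):
        X=np.array([piv+r*ux+i*w*vx+j*t*EY for r in (r0,r1) for i in(-1,1) for j in(-1,1)])
        p=(c["intrinsics"]@(c["R"]@X.T+np.array(c["t"])[:,None])); p=(p[:2]/p[2]).T
        cv2.fillConvexPoly(im,cv2.convexHull(((p+.5)*S).astype(np.int32)),255)
    p=(c["intrinsics"]@(c["R"]@piv+c["t"])); pv=p[:2]/p[2]
    cv2.circle(im,tuple(int(v) for v in (pv+.5)*S),int(.008*S*abs(c["intrinsics"][0,0])/p[2]),255,-1)
    return cv2.GaussianBlur(cv2.resize(im,(640,400),interpolation=cv2.INTER_AREA)/255.,(0,0),.8)
def fit_ang(c,img,lo,hi,win,shift=None):
    g=green(img); u0,u1,v0,v1=win; best=[]
    sh=np.arange(-3,3.01,.5)
    for a in np.arange(lo,hi,.04):
        R=render(c,a,O,.1)
        for dx in (sh if shift is None else shift[0]+np.array([-.5,0,.5])):
            for dy in (sh if shift is None else shift[1]+np.array([-.5,0,.5])):
                Q=cv2.warpAffine(R,np.float32([[1,0,dx],[0,1,dy]]),(640,400))
                best.append((((Q-g)[v0:v1,u0:u1]**2).sum(),round(a,2),dx,dy))
    best.sort(); return best
def lift():
    for n in ("top","scene"):
        c=capture(n); P=world(c,hsvmask(c,(5,120,90),(20,255,255)))
        P=P[(np.hypot(P[:,0]-.59,P[:,1]-.08)<.16)&(P[:,2]>.05)&(P[:,2]<.12)]
        ctr,th,z,L,r=roller(P); print(n,"roller z",round(z,4),"tilt",np.polyfit((P-O)@EY,P[:,2],1)[0].round(4))
E
python3 - <<'E'
from ang import *
c=capture("scene"); cv2.imwrite("pics/now.png",c["image"])
p=c["intrinsics"]@(c["R"]@(fu(0,.19,.04))+c["t"]); p=p[:2]/p[2]; print("pivot px",p)
s=cv2.imread("pics/scene0.png"); x,y=p.astype(int)
b=fit_ang(c,s,-.2,.24,(x-15,x+50,y-40,y+15)); print("rest",b[:4])
sh=(b[0][2],b[0][3])
img=c["image"]; g=green(img)
print((g[y-26:y+10,x-10:x+16]*9).astype(int)[::1].tolist().__str__().replace(", ","").replace("][","\n"))
b=fit_ang(c,img,.8,1.8,(x-12,x+16,y-10,y+10),sh)
best={}
for e in b: best.setdefault(e[1],e)
print([(k,round(best[k][0],2)) for k in sorted(best)],b[0]); lift()
E
```

```text
pivot px [377.07389605 242.84695862]
rest [(np.float64(30.63096401272615), np.float64(-0.08), np.float64(-0.5), np.float64(-0.5)), (np.float64(31.349738072371718), np.float64(-0.04), np.float64(-0.5), np.float64(-0.5)), (np.float64(31.602129291976908), np.float64(-0.08), np.float64(-1.0), np.float64(-0.5)), (np.float64(31.61499481956128), np.float64(-0.08), np.float64(-0.5), np.float64(-1.0))]
[[00000000000000000000000000
00000000000000000000000000
00000000000000000000000000
00000000000000000000000000
00000000000000000000000000
00000000000000000000000000
00000000000000011000000000
00000000000000121000000000
00000000000000121000000000
00000000000000220000000000
00000000000000120000000000
00000000000000010000000000
00000000000000000000000000
00000000000000000000000000
00000000000000000000000000
00000000000000100000000000
00000000000000100000000000
00000000000001100000000000
00000000000002310000000000
00000000000024300000000000
00000000000034200000000000
00000000000243100000000000
00000000000342000000000000
00000000002441000000000000
00000001234441000000000000
00000002455541000000000000
[... 694 characters left out ...]
9)), (np.float64(1.24), np.float64(26.64)), (np.float64(1.28), np.float64(26.54)), (np.float64(1.32), np.float64(28.32)), (np.float64(1.36), np.float64(28.38)), (np.float64(1.4), np.float64(29.73)), (np.float64(1.44), np.float64(31.51)), (np.float64(1.48), np.float64(33.57)), (np.float64(1.52), np.float64(36.18)), (np.float64(1.56), np.float64(40.03)), (np.float64(1.6), np.float64(44.09)), (np.float64(1.64), np.float64(49.3)), (np.float64(1.68), np.float64(55.31)), (np.float64(1.72), np.float64(62.34)), (np.float64(1.76), np.float64(69.71))] (np.float64(25.061346469928623), np.float64(1.08), np.float64(-0.5), np.float64(-0.5))
top roller z 0.0673 tilt 0.0001
scene roller z 0.0668 tilt 0.0049
```

```bash
cat >> ang.py <<'E'
def chroma(img):
    f=img.astype(float); b,g,r=f[...,0],f[...,1],f[...,2]; s=f.max(2)+1
    G=np.clip((g-np.maximum(b,r))/s/.5,0,1); mat=np.clip((b-np.maximum(g*1.1,r*1.25))/s/.15,0,1)
    return G,mat
def fit2(c,img,shift,angs,W=(18,24,24,10)):
    G,mat=chroma(img); p=c["intrinsics"]@(c["R"]@(fu(0,.19,.04))+c["t"]); x,y=(p[:2]/p[2]).astype(int)
    sl=np.s_[y-W[2]:y+W[3],x-W[0]:x+W[1]]; out={}
    for a in angs:
        R=render(c,a,O,.1); e=[]
        for dx in shift[0]+np.array([-.5,0,.5]):
            for dy in shift[1]+np.array([-.5,0,.5]):
                Q=cv2.warpAffine(R,np.float32([[1,0,dx],[0,1,dy]]),(640,400))
                # cost: mat seen where lever predicted, green seen where none predicted
                e.append((Q*mat+(1-Q)*G)[sl].sum())
        out[round(float(a),2)]=round(float(min(e)),2)
    return out
def zlift(n=6):
    z={"top":[],"scene":[]}
    for i in range(n):
        for k in z:
            c=capture(k); P=world(c,hsvmask(c,(5,120,90),(20,255,255)))
            P=P[(np.hypot(P[:,0]-.59,P[:,1]-.08)<.16)&(P[:,2]>.05)&(P[:,2]<.12)]
            z[k].append(roller(P)[2])
    return {k:(round(np.mean(v)*1e3,2),round(np.std(v)*1e3,2)) for k,v in z.items()},c
E
python3 - <<'E'
from ang import *
z,c=zlift(4); print(z)
s=cv2.imread("pics/scene0.png")
print("rest",fit2(c,s,(-.5,-.5),np.arange(-.4,.45,.08),(15,50,40,15)))
print("up",fit2(c,c["image"],(-.5,-.5),np.arange(.8,1.8,.06)))
for a in (1.0,1.2,1.4,1.6):
    o=[]
    for r in (0,.03,.06,.106):
        t=a-1.4; X=fu(r*np.sin(t),.19,.04+r*np.cos(t)); p=c["intrinsics"]@(c["R"]@X+c["t"]); o.append((p[:2]/p[2]).round(1).tolist())
    print(a,o)
G,mat=chroma(c["image"])
for M in (G,mat): print("\n".join("".join(str(int(v*9)) for v in r) for r in M[214:254,362:400]),"\n")
E
```

```text
{'top': (np.float64(67.41), np.float64(0.1)), 'scene': (np.float64(66.94), np.float64(0.1))}
rest {-0.4: 116.16, -0.32: 88.0, -0.24: 64.66, -0.16: 50.48, -0.08: 42.92, 0.0: 41.26, 0.08: 47.49, 0.16: 58.71, 0.24: 77.49, 0.32: 102.48, 0.4: 130.19}
up {0.8: 36.63, 0.86: 35.44, 0.92: 32.31, 0.98: 29.04, 1.04: 25.48, 1.1: 24.34, 1.16: 26.62, 1.22: 26.8, 1.28: 30.31, 1.34: 37.54, 1.4: 44.79, 1.46: 53.3, 1.52: 64.49, 1.58: 81.77, 1.64: 97.76, 1.7: 96.78, 1.76: 87.1}
1.0 [[377.1, 242.8], [381.6, 234.5], [386.3, 225.9], [393.8, 212.1]]
1.2 [[377.1, 242.8], [380.2, 235.5], [383.5, 227.9], [388.7, 215.4]]
1.4 [[377.1, 242.8], [378.7, 236.8], [380.3, 230.5], [383.1, 220.1]]
1.6 [[377.1, 242.8], [377.1, 238.4], [377.0, 233.6], [377.0, 225.8]]
00000000000000000000000000000000000000
00000000000000000000000000000000000000
00000000000000000000000000000000000000
00000000000000000000000000000000000000
00000000000000000000000000000000000000
00000000000000000000000000000000000000
00000000000000000000010000000000000000
00000000000000000003453000000000000000
00000000000000000037872000000000000000
000000000
[... 2061 characters left out ...]
0000000004999980000299999999999999999
00000000000599920000899999999999999999
00399800000059700000999999999999999999
01999992000000000004999999999999999999
49999999500000000005999999999999999999
99999999990000000004999999999999999999
99999999995000000006999999999999999999
99999999995000000009999999999999999999
99999999998000000009999999999999999999
99999999999000000099999999999999999999
99999999999910000699999999999999999999
99999999999994005999999999999999999999
99999999999999999999999999999999999999
99999999999999999999999999999999999999
99999999999999999999999999999999999999
99999999999999999999999999999999999999
99999999999999999999999999999999999999
99999999999999999999999999999999999999
```

The fit puts the lever at about 1.12–1.2 rad, a lag of about 0.25, and the lift is about 6.0 mm. I'll overdrive in steps and measure each one.

```bash
python3 - <<'E'
from ang import *
print(current_clock())
for a in (1.52,1.64):
    servo_line(arc(a),OL,rate=.05); sleep(.15); st(a)
    z,c=zlift(3); print(z); cv2.imwrite(f"pics/a{int(a*100)}.png",c["image"])
    print(fit2(c,c["image"],(-.5,-.5),np.arange(.98,1.8,.06)))
G,mat=chroma(c["image"])
print("\n".join("".join("G" if g>.4 else "." if m>.4 else "#" for g,m in zip(r,q)) for r,q in zip(G[218:250,364:398],mat[218:250,364:398])))
E
```

```text
28.0333
1.52 28.53 [0.6374 0.2663 0.0776] F [-4.4  6.5  3. ] gap 0.0131 grip 30.0
{'top': (np.float64(67.54), np.float64(0.04)), 'scene': (np.float64(67.17), np.float64(0.06))}
{0.98: 23.01, 1.04: 21.97, 1.1: 21.48, 1.16: 21.89, 1.22: 24.1, 1.28: 25.54, 1.34: 30.91, 1.4: 37.06, 1.46: 44.83, 1.52: 53.17, 1.58: 61.48, 1.64: 69.79, 1.7: 73.85, 1.76: 63.73}
1.64 29.33 [0.6479 0.2641 0.0764] F [-3.8  5.9  6. ] gap 0.0128 grip 30.0
{'top': (np.float64(67.8), np.float64(0.08)), 'scene': (np.float64(67.26), np.float64(0.06))}
{0.98: 16.39, 1.04: 14.24, 1.1: 12.82, 1.16: 12.04, 1.22: 10.66, 1.28: 10.39, 1.34: 12.83, 1.4: 14.38, 1.46: 19.08, 1.52: 25.91, 1.58: 33.1, 1.64: 39.74, 1.7: 42.74, 1.76: 42.9}
###############################...
###############################...
##############################....
##############################....
###############################...
###############################...
################################..
##########################....####
#########################......###
#########################.......##
#########################........#
###########..############........#
##########...#########.####......#
#########....########...####.....#
########.....#######......####...#
########.....#######.......#######
#######......######.........######
########.....######..........#####
########....######............####
#########...#####..............###
#....############...............##
......########GG#................#
........####GGGG#................#
.........##GGGGG#................#
.........##GGGGG#................#
.........#GGGGGG#................#
.........#GGGGG#.................#
..........#GGG#...................
...........#G##...................
............#.....................
..................................
..................................
```

```bash
python3 - <<'E'
import cv2,numpy as np
L=[]
for n in ("now","a152","a164"):
    L.append(cv2.resize(cv2.imread(f"pics/{n}.png")[205:255,360:404],(264,300),interpolation=cv2.INTER_CUBIC))
i=np.hstack(L); i=np.clip(255*(i/255.)**.5,0,255).astype(np.uint8)
cv2.imwrite("pics/zoom.png",i)
E
```

```text
(no output)
```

View pics/zoom.png

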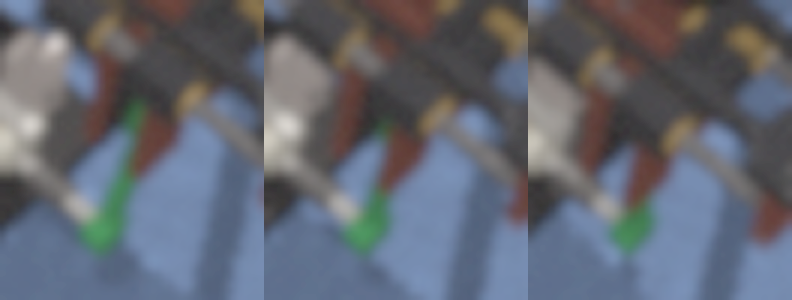

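Panel 1 shows the lever leaning from (100,235) to (135,105), and by panel 3 the fingers lead it. Both the left-edge slope and the lift model (drop ≈ 5.6·δ² mm) put the lever near 1.13, 1.19 and 1.29 rad for the three commands. I'll check where the fingers really are before pushing on.

```bash
python3 - <<'E'
from ang import *
st("now"); p=np.array(current_position())-O; print("cmd tcp in fuser",(p@EX).round(4),(p@EY).round(4),p[2].round(4))
print(Ro.from_quat(current_orientation()).as_matrix()[:,2].round(4))
acc={"top":[],"scene":[]}
for i in range(3):
    for n in acc:
        c=capture(n); f=c["image"].astype(float); W=world(c,c["range_z"]>0); v,u=np.nonzero(c["range_z"]>0); col=f[v,u]
        d=W-O; acc[n].append(np.c_[d@EX,d@EY,d[:,2],col])
for n in acc:
    A=np.vstack(acc[n]); k=(abs(A[:,0])<.06)&(abs(A[:,1]-.19)<.045)&(A[:,2]>.085)&(A[:,2]<.18); A=A[k]
    for z in np.arange(.09,.18,.015):
        for s,lab in ((A[:,1]<.182,"-y"),(A[:,1]>.198,"+y"),(abs(A[:,1]-.19)<=.008,"mid")):
            q=A[s&(A[:,2]>=z)&(A[:,2]<z+.015)]
            if len(q)>3: print(n,round(z,3),lab,len(q),"x",np.percentile(q[:,0],[5,50,95]).round(3),"y",np.percentile(q[:,1],[5,50,95]).round(3),"bgr",np.median(q[:,3:],0))
E
```

```text
now 29.63 [0.6479 0.2641 0.0764] F [-4.8  5.7  6.2] gap 0.0124 grip 30.0
cmd tcp in fuser 0.0178 0.1907 0.0764
[-0.0034  0.0015 -1.    ]
scene 0.09 +y 5 x [0.029 0.03  0.03 ] y [0.198 0.201 0.202] bgr [35. 53. 38.]
scene 0.105 -y 35 x [0.028 0.03  0.031] y [0.175 0.178 0.182] bgr [24. 25. 39.]
scene 0.105 +y 64 x [0.01  0.025 0.03 ] y [0.199 0.204 0.205] bgr [33.  34.  40.5]
scene 0.105 mid 52 x [0.01  0.022 0.03 ] y [0.182 0.183 0.197] bgr [36.5 26.  25. ]
scene 0.12 -y 32 x [0.028 0.03  0.031] y [0.175 0.179 0.181] bgr [14. 17. 35.]
scene 0.12 +y 60 x [0.01  0.026 0.031] y [0.199 0.204 0.205] bgr [23. 21. 41.]
scene 0.12 mid 39 x [0.016 0.025 0.029] y [0.182 0.183 0.196] bgr [12. 12. 17.]
scene 0.135 -y 43 x [0.028 0.03  0.031] y [0.172 0.177 0.182] bgr [15. 18. 35.]
scene 0.135 +y 41 x [0.025 0.03  0.031] y [0.199 0.203 0.206] bgr [15. 18. 39.]
scene 0.135 mid 14 x [0.024 0.028 0.03 ] y [0.182 0.184 0.198] bgr [12.5 13.5 26. ]
scene 0.15 -y 54 x [0.025 0.03  0.031] y [0.171 0.177 0.182] bgr [18.  21.  38.5]
scene 0.15 +y 4 x [0.03  0.03  0.031] y [0.203 0.205 0.206] bgr [14.5 15.5 31. ]
scene 0.15 mid 4 x [0.028 0.029 0.03 ] y [0.182 0.183 0.183] bgr [13. 14. 25.]
scene 0.165 -y 27 x [0.016 0.021 0.031] y [0.177 0.181 0.182] bgr [21. 23. 38.]
```

The fingers sit at x = 10–30 mm while the handle trails, and the gap is slowly closing, so they are pinching only its edge. I'll lower the lever back, then regrip with the tool tilting along with the lever so the handle barely turns between the pads. The script first checks reach, then uses a tilted pose to find out whether the 27.5 mm offset follows the tool or the world.

```bash
cat >> h.py <<'E'
B0=Ro.from_quat(down(YAW+np.pi/2))
def tq(t): return (Ro.from_rotvec(EY*t)*B0).as_quat()
def pose(x,y,z,t,mode): # real grasp point in fuser frame -> command
    zt=-(np.sin(t)*EX+np.array([0,0,np.cos(t)]))
    return fu(x,y,z)+.019*zt+(-DZ*zt if mode=="tool" else np.array([0,0,DZ])), tq(t)
E
python3 - <<'E'
from h import *
print("clock",current_clock())
for t0,t1 in ((-.5,.6),(-.5,.8),(-.3,.9)):
  for mode in ("tool","world"):
    ok=[]
    for a in np.linspace(0,1.6,9):
        b=1.4-a; q=inverse_kinematics(*pose(-.085*np.sin(b),.19,.04+.085*np.cos(b),t0+(t1-t0)*a/1.4,mode)); ok.append(None if q is None else np.round(q[[1,2,3,4]],2).tolist())
    print(t0,t1,mode,[o is not None for o in ok],ok[0],ok[-2])
for a in (1.4,1.1,.8,.5,.25): servo_line(arc(a),OL,rate=.09)
st("down"); move_gripper(.04); servo_line(arc(.25)+[0,0,.07],OL,rate=.15)
X=(-.0838,.190,.15); move_ptp(*pose(*X,-.5,"tool")); sleep(.15); st("test")
for n in ("scene","top"):
    c=capture(n); W=world(c,np.ones((400,640),bool))-O; A=np.c_[W@EX,W@EY,W[:,2]]
    k=(abs(A[:,0]+.075)<.07)&(abs(abs(A[:,1]-.19)-.027)<.013)&(A[:,2]>.085)&(A[:,2]<.3); A=A[k]
    for z in np.arange(.09,.22,.015):
        q=A[(A[:,2]>=z)&(A[:,2]<z+.015)]
        if len(q)>3: print(n,round(z,3),len(q),"x",np.percentile(q[:,0],[5,50,95]).round(3),"zmin",q[:,2].min().round(3))
print("tip expected if tool", X[0]+.019*np.sin(.5), X[2]-.019*np.cos(.5),"; if world: x shift",-.0275*np.sin(.5)*-1)
E
```

```text
clock 29.9333
-0.5 0.6 tool [True, True, True, True, True, True, True, True, True] [0.55, 1.95, -0.93, 0.43] [0.89, 0.97, 0.22, 1.85]
-0.5 0.6 world [False, True, True, True, True, True, True, True, True] None [0.91, 0.92, 0.22, 1.87]
-0.5 0.8 tool [True, True, True, True, True, True, True, True, True] [0.55, 1.95, -0.93, 0.43] [1.01, 0.82, 0.3, 2.07]
-0.5 0.8 world [False, True, True, True, True, True, True, True, True] None [1.04, 0.75, 0.29, 2.1]
-0.3 0.9 tool [True, True, True, True, True, True, True, True, True] [0.54, 1.84, -0.36, 0.56] [1.07, 0.74, 0.34, 2.17]
-0.3 0.9 world [True, True, True, True, True, True, True, True, True] [0.54, 1.85, -0.37, 0.55] [1.11, 0.66, 0.34, 2.21]
down 31.99 [0.5577 0.2826 0.0287] F [ 6.8  1.3 -1.8] gap 0.0132 grip 30.0
test 34.06 [0.5715 0.2791 0.1092] F [ 0.8 -0.3 -0.1] gap 0.0399 grip 0.0
scene 0.135 62 x [-0.085 -0.069 -0.064] zmin 0.135
scene 0.15 80 x [-0.095 -0.076 -0.068] zmin 0.15
scene 0.165 84 x [-0.103 -0.083 -0.078] zmin 0.166
scene 0.18 106 x [-0.108 -0.091 -0.085] zmin 0.18
scene 0.195 75 x [-0.128 -0.097 -0.094] zmin 0.195
scene 0.21 41 x [-0.143 -0.097 -0.085] zmin 0.21
top 0.135 27 x [-0.08  -0.069 -0.064] zmin 0.137
top 0.15 29 x [-0.09  -0.075 -0.07 ] zmin 0.151
top 0.165 21 x [-0.097 -0.083 -0.077] zmin 0.166
top 0.18 7 x [-0.1   -0.098 -0.086] zmin 0.182
top 0.195 5 x [-0.103 -0.101 -0.099] zmin 0.196
top 0.21 10 x [-0.103 -0.095 -0.085] zmin 0.211
tip expected if tool -0.07469091476652015 0.1333259313240829 ; if world: x shift 0.013184202311615583
```

The fingers follow the tool-axis offset, so tilted poses are well modelled. Now I'll regrip with the tilt following the lever from −0.3 to 0.9 rad.

```bash
cat >> h.py <<'E'
def arct(ang,t=None,r=.085):
    b=1.4-ang; return pose(-r*np.sin(b),.190,.04+r*np.cos(b),-.3+1.2*ang/1.4 if t is None else t,"tool")
E
python3 - <<'E'
from ang import *
p,o=arct(0); back=np.array([0,0,1.])*np.cos(.3)-np.sin(.3)*EX
move_ptp(p+.05*back,o)
print("touch",servo_line(p,o,rate=.07,contact_N=6)); st("at")
move_gripper(0); st("pinch")
if current_finger_gap()>.009:
    for a in np.arange(.14,1.41,.14): servo_line(*arct(a),rate=.07)
    sleep(.15); st("up"); z,c=zlift(3); print(z); cv2.imwrite("pics/t140.png",c["image"])
    print(fit2(c,c["image"],(-.5,-.5),np.arange(.86,1.8,.06)))
    G,mat=chroma(c["image"])
    print("\n".join("".join("G" if g>.4 else "." if m>.4 else "#" for g,m in zip(r,q)) for r,q in zip(G[214:250,362:398],mat[214:250,362:398])))
E
```

```text
touch False
at 35.43 [0.5618 0.2811 0.01  ] F [-0.1 -0.3  0.6] gap 0.0401 grip 0.0
pinch 35.96 [0.562  0.2817 0.0104] F [-1.4  3.   0.7] gap 0.0139 grip 30.0
up 39.1 [0.5923 0.2754 0.0949] F [-4.2  4.5  0.7] gap 0.0137 grip 30.0
{'top': (np.float64(67.86), np.float64(0.03)), 'scene': (np.float64(67.5), np.float64(0.24))}
{0.86: 46.49, 0.92: 39.83, 0.98: 33.57, 1.04: 27.0, 1.1: 21.17, 1.16: 15.31, 1.22: 10.04, 1.28: 6.7, 1.34: 5.36, 1.4: 7.57, 1.46: 16.7, 1.52: 30.42, 1.58: 39.46, 1.64: 40.36, 1.7: 40.36, 1.76: 40.39}
############........................
#############.........###...........
#############....#####GGG##.........
#####################GGGGG##........
####################GGGGGGG#........
###################GGGGGGGG#........
###################GGGGGGGG#........
###################GGGGGGG#.........
####################GGGGGG####......
######################GGG######.....
###############################.....
###############################.....
##############################......
#############################.......
#############################.......
############################........
#############################.......
##############################......
###############################.....
################################....
########################..########..
########################...########.
#########################...########
##########################...#######
###########################..#######
###################....#############
####################....############
################GGG#.....###########
###############GGGG#.....###########
###############GGG#......###########
##.############GG#......############
#....##########G#.......############
......###########.......############
.......#########.......#############
........########.......#############
.........########.....##############
```

The lever now reads about 1.33–1.36 rad with its handle end visible, and the grip is still good. A small trim remains.

```bash
python3 - <<'E'
from ang import *
servo_line(*arct(1.455,.95),rate=.03); sleep(.3); st("trim")
z,c=zlift(3); print(z); cv2.imwrite("pics/t145.png",c["image"])
print(fit2(c,c["image"],(-.5,-.5),np.arange(1.2,1.62,.03)))
# handle end location
for n in ("top","scene"):
    c=capture(n); m=hsvmask(c,(40,90,40),(85,255,255)); G=world(c,m)-O; A=np.c_[G@EX,G@EY,G[:,2]]
    A=A[(abs(A[:,0])<.04)&(abs(A[:,1]-.19)<.02)&(A[:,2]>.125)&(A[:,2]<.16)]
    if len(A)>3: print(n,len(A),np.percentile(A,[5,50,95],axis=0).round(4).tolist())
E
```

```text
trim 39.98 [0.5958 0.2747 0.097 ] F [-2.4  4.3  1.5] gap 0.014 grip 30.0
{'top': (np.float64(67.69), np.float64(0.01)), 'scene': (np.float64(67.41), np.float64(0.29))}
{1.2: 28.13, 1.23: 23.85, 1.26: 19.34, 1.29: 15.83, 1.32: 11.79, 1.35: 8.74, 1.38: 7.7, 1.41: 8.97, 1.44: 10.69, 1.47: 15.55, 1.5: 22.44, 1.53: 30.25, 1.56: 37.71, 1.59: 45.4, 1.62: 51.77}
scene 46 [[-0.0057, 0.1809, 0.1362], [0.0016, 0.1914, 0.1441], [0.0095, 0.1962, 0.1473]]
```

The fit now gives about 1.39 rad, the handle end is centred at x≈0–2 mm, the lift is full and the grip is firm at 14 mm. Handing in.

```bash
python3 -c "
from h import *
st('end'); print(close_job())"
```

```text
end 40.38 [0.5958 0.2747 0.097 ] F [-4.4  3.9  2.5] gap 0.0136 grip 30.0
the job is handed in; nothing more can be done
None
```

The roller lies level in both slots, lowered in and released. The gripper is holding the lever upright at about 1.39 rad with the roller at full lift, and I handed the job in at 40.4 s; the first lever grip crept to the handle's edge, so I lowered it, regripped and raised it again.

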